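# Hold a scrap hard disk inside the eraser coil

## Robot

A 6-joint arm with a two-finger parallel gripper is mounted at the origin on a cart in front of the work surface, level with it; the furniture and walls round the work are solid. World frame = base frame: x ahead of the robot, y to its left, z up, the work surface at z = 0. Lengths are in m, angles in rad, forces in N, time in s.
With the tool pointing down it reaches from about 0.225 to 0.875 m from the base axis. Payload 3.4 kg.
Tool frame: the origin (TCP) lies at the very end of the fingers, on their centre line; the grasp point (between the pads) lies manip.hold_point_z behind it (manip.hold_point_z is the distance from the TCP to the grasp point, in m); x points along the fingers, y is the direction in which the jaws open and shut, and the axes are right-handed (so a half turn about x gives the same grasp; the last joint's range is limited). The gripper opens to 85 mm and grips with 20 to 120 N. Pads are 22 mm wide; open, the fingers measure 114 mm over their backs; the gripper's body (76 mm by 85 mm) begins 54 mm behind the grasp point. The pads swing forward as they close: fully open they stand 13 mm farther back than shut.
Start: joints at [-1.386, 0.276, 1.505, -0, 1.361, -0.121], TCP at [0.173, -0.548, 0.231] pointing down, gripper open.
Joint ranges: [-2.89, 2.89], [-0.75, 2.08], [0.22, 2.7], [-1.18, 4.32], [0.11, 2.71], [-2.7, 2.7]. Speed limits (rad/s): [2.57, 2.57, 3.14, 3.14, 3.14, 3.14].

## Interface

Orientations are given as a unit quaternion [w, x, y, z].
In Python, from rig import manip gives the robot as it stands.
- The arm moves only by the tool step_arm, never from a script. Its argument "targets" is a list of rows, each a list of 2 entries, a list of its own where there are three numbers: the shift along the tool's x, y, z in mm, then the turn about the tool's x in degrees. A call has 1 to 20 rows; each row is the pose to reach, as a shift and turn from the pose commanded when the call began, along the tool's axes at that moment; what a row does not reach only later rows make up. A row lasts 1/10 s, in which the tool goes at most 50 mm and 8.59 degrees, less where a joint would pass 70% of its speed; a pose out of reach is approached as far as the arm can. A call with a gripper value outside its range is refused whole. "grip" is the closure, from 0 (fully open) to 1 (shut), set as the call begins (left out, the last holds). The fingers move at their own pace and stop on an object; "grip_force" is the grip in N (left out, the last holds). Time passes only in rows, so rows that repeat a pose let the fingers close. It gives the time, the measured TCP pose, the force and the opening at its end, in the units of the state.
- manip.get_state(): the state, without advancing time (a new reading comes with each control period).
- manip.get_image(name): name is "side" or "top" or "wrist"; returns a dict with "image" (420x560x3 uint8, red, green, blue), "fx", "fy", "cx", "cy" (pixels), "distortion" ([k1, k2, p1, p2, k3] as OpenCV has them; the pictures are not rectified), "pose" (4x4, takes a point from camera to world coordinates). Camera axes: x right, y down, z forward; pixel columns grow to the right and rows downward; lengths in m; the calibration is good to about 2 mm. A picture is of the moment at which its call begins. There is no depth.
- manip.sign_off(): hands the job in, once; it reports no verdict.
Trained networks look in a picture, given as the dict that the camera call returned (one of the last four; its "shot" number tells which), for a name from the list of things; names that differ only in an ending like _2 or _b are one class to them, and where a whole thing is asked for, a point or a joint stands for the part that bears it (a point fixed in the world has none). Each returns a list of dicts, best first, with "confidence" (0 to 1); they miss things now and then, are a little off and sometimes report something else, mostly with a low value. They report only what shows in the picture. A call takes as long as a camera call. They do not tell look-alikes from the thing itself.
- manip.search_frame(picture, thing): "xyz" ([x, y, z] in m, in world coordinates, good to about 4 mm: the middle of the surface that is visible of it).
- manip.regions_of(picture, thing): "region" (420x560 bool, what is visible of it).
The state is a dict: "clock": time; "qpos": joint angles; "qd": joint speeds; "effort": joint torques, N m; "position": TCP position; "ee_rot": TCP orientation; "contact_force": force on the tool from outside, world axes, zero at the start; "moment": the same for the moment, N m; "width": finger opening in m.
Only numpy, scipy, OpenCV 4.12 (cv2) and the standard library are available. Lean on these libraries where they do the work, as an engineer would, in place of code of your own. Each camera call takes 0.05 s, during which the arm holds its last target.

## Task

Wipe the scrap hard disk: slide the yellow guard of the white bench eraser open as far as its stop, then take the silver-grey hard disk (not the black solid-state drive) out of the blue rack and lower it on end through the slot, without forcing it, until about two thirds of it is inside. The tunnel has no floor, so finish holding: keep the disk gripped and still, hanging in the slot, with the guard still fully open and the other things left where they stand.

Things in the scene. Friction and masses are not known exactly. Their poses are not given: they have to be found in the camera images.
- slot (a point): centre of the slot's mouth, flush with the top deck (140 mm above the table) of the white bench eraser, a fixed case about 112 mm (x) by 163 mm (y, from -108 to 55 mm). The slot is a dark opening in the bare-metal deck, 74 mm long (this frame's x) and 10.5 mm wide (y), its rim chamfered 3 mm, its walls upright and smooth, open right down to the table. z is up. Two dark steel guideways run along y at x = +-45 to 54 mm, 10 mm above the deck.
- guard (a joint): the yellow guard, a plate 84 x 75 mm and 4 mm thick that lies on the deck over the slot. Value in m: 0 = shut, 0.055 = fully open against its stop. It grows as the guard slides along the -y direction of the slot's frame (to the right seen from the robot); from 0.039 on the slot is clear; it stays where it is left and takes about 3 N to move.
- guard_handle (a point): centre of the black bar handle on the guard: 62 mm long (along the slot's x), 12 mm thick (along y), 14 mm high, on two posts, its underside 12 mm above the guard plate; grip it across its 12 mm. Axes as the slot's.
- disk_center (a point): centre of the silver-grey 2.5 inch hard disk, 70 mm wide (x), 100 mm long (y), 8.5 mm thick (z), 0.1 kg. It stands on end, y pointing up, so its upper edge is 50 mm above this point; its lower 39 mm stand in the rack's slot. Grip it across its 8.5 mm by the topmost 30 mm only, for about 67 mm have to go into the eraser.
- ssd: the black solid-state drive of the same size, loose in the other outer slot of the rack, standing on end with its y up; its origin lies half-way up in the middle of one 70 x 100 mm face. Leave it.
- rack: blue plastic rack, fixed, 90 mm (x) by 115 mm (y), 45 mm high, origin under its centre; three slots along x at y = -35, 0 and 35 mm, each 74 x 11.5 mm and 39 mm deep. Disk and solid-state drive stand in the outer two, either way round; the middle one is empty.
- fan: black 80 x 80 x 25 mm case fan lying loose on the table to the right of the eraser, origin under its centre. Leave it.
- plug: beige connector hood, 58 x 52 x 17 mm, lying loose on the table, origin under its centre. Leave it.
There are look-alikes about, which are no part of the job. There is more than one size of the part that bears disk_center; the job needs the larger.

How it is judged:
On the way, in this order (a step that is already met when the one before it is completed fails the run):
1. the guard is open against its stop (value of joint guard above 0.052 m), for 0.2 s.
2. the hard disk is lifted out of the rack, with the guard open (z of disk_center in the frame of rack above 0.105 m and contact force between the fingers and disk above 1 N and value of joint guard above 0.052 m), for 0.1 s.
At the end, for the whole second after the job is handed in: The hard disk hangs upright in the slot, 56 to 84 mm of its 100 mm below the mouth, centred within 5 mm, gripped by the fingers and still; the guard is within 3 mm of its open stop (z of disk_center in the frame of slot between -0.034 and -0.006 m and horizontal distance between disk_center and slot below 0.005 m and angle between the z axis of disk_center and the y axis of slot, either way round below 0.12 rad and angle between disk_center's own y axis and vertical below 0.12 rad and contact force between the fingers and disk above 2 N and linear speed of disk below 0.02 m/s and value of joint guard above 0.052 m); the arm keeps its last pose, push and grip.
It fails at once if the disk is forced against the eraser (over 30 N) (contact force between disk and eraser above 30 N).
It fails at once if the solid-state drive is shifted by more than 12 mm (distance of ssd from where it was at the start of the episode above 0.012 m).
It fails at once if the fan or the connector is shifted by more than 20 mm (distance of any of fan, plug from where it was at the start of the episode above 0.02 m).
It also fails if it takes over 56 s, if anything falls off the work surface, if the arm or the gripper's body presses on something with over 40 N, if the wrist force passes 120 N, or if a joint passes its speed limit or range.

## Working session

There is one attempt and no reset: what is moved stays moved. The work goes in short steps, Python scripts to look and compute and a tool call to move; the robot and the scene stay as the last step left them, time stands still between calls to the robot, and variables do not carry over. Pictures are saved under pics/ and viewed, and the job is handed in when it is done.

Besides the shell and the picture viewer there is one more tool, called after "Emit:" by a JSON object that holds its "op" and its "data", one argument or row to a line. step_arm: Moves the arm, as the interface text tells. Its arguments: {"type":"object","properties":{"targets":{"type":"array"},"grip":{"type":"number"},"grip_force":{"type":"number"}},"required":["targets"]}

```bash
mkdir -p pics; ls
cat > h.py <<'E'
import numpy as np, cv2
from rig import manip
def snap(n,tag):
    p=manip.get_image(n); cv2.imwrite(f'pics/{tag}.png',p['image'][:,:,::-1]); return p
def K(p): return np.array([[p['fx'],0,p['cx']],[0,p['fy'],p['cy']],[0,0,1.]])
def proj(p,X):
    T=np.linalg.inv(np.array(p['pose'])); 
    r,_=cv2.Rodrigues(T[:3,:3]); o,_=cv2.projectPoints(np.array(X,float).reshape(-1,1,3),r,T[:3,3],K(p),np.array(p['distortion'],float)); return o[:,0]
def ray(p,uv):
    u=cv2.undistortPoints(np.array(uv,float).reshape(-1,1,2),K(p),np.array(p['distortion'],float))[:,0]
    T=np.array(p['pose']); d=np.c_[u,np.ones(len(u))]@T[:3,:3].T
    return T[:3,3],d
def atz(p,uv,z):
    o,d=ray(p,uv); return o+d*((z-o[2])/d[:,2])[:,None]
E
python3 - <<'E'
from h import *
print(manip.hold_point_z, manip.get_state())
for n in ['side','top','wrist']:
    p=snap(n,n+'0'); print(n,np.round(p['pose'],3).tolist(),p['fx'])
    for t in ['guard','guard_handle','disk_center','ssd','rack','fan','plug','slot']:
        try: print(t,[(np.round(d['xyz'],3).tolist(),round(d['confidence'],2)) for d in manip.search_frame(p,t)])
        except Exception as e: print(t,e)
E
```

```text
pics
0.0187 {'clock': 0.0, 'qpos': array([-1.38601538e+00,  2.76584753e-01,  1.50610588e+00, -5.78300323e-05,
        1.36070399e+00, -1.20980972e-01]), 'qd': array([-1.69886988e-03,  4.12778417e-05,  3.79301084e-03,  1.89248197e-03,
        2.00406584e-03, -1.45518321e-03]), 'effort': array([-3.16898866e-05, -4.16776872e+01, -2.45804805e+01, -1.02830209e-04,
        1.08914904e-02, -6.22698224e-06]), 'position': array([ 0.1729757 , -0.5478202 ,  0.23045641]), 'ee_rot': array([-0.10705061, -0.69881817, -0.10832287,  0.69889877]), 'contact_force': array([-1.0089979 , -0.62652397, -0.67222235]), 'moment': array([-0.00851429,  0.00105512, -0.03417641]), 'width': 0.08556963513434769}
side [[-0.944, -0.208, 0.254, 0.128], [-0.329, 0.617, -0.715, 1.105], [-0.008, -0.759, -0.651, 0.865], [0.0, 0.0, 0.0, 1.0]] 477.0416860940281
guard [([0.436, 0.204, 0.145], 0.9), ([0.511, 0.386, 0.076], 0.52)]
guard_handle [([0.44, 0.207, 0.143], 0.6)]
disk_center [([0.512, 0.387, 0.076], 0.73), ([0.337, 0.596, 0.043], 0.65)]
ssd [([0.532, 0.447, 0.078], 0.7)]
rack [([0.507, 0.443, 0.039], 0.68)]
fan [([0.3
[... 154 characters left out ...]
, 0.292], [0.007, -0.143, -0.99, 1.293], [0.0, 0.0, 0.0, 1.0]] 466.91727532589533
guard [([0.438, 0.199, 0.143], 0.85)]
guard_handle [([0.437, 0.202, 0.142], 0.86), ([0.336, 0.37, 0.014], 0.59)]
disk_center [([0.336, 0.587, 0.05], 0.49), ([0.512, 0.374, 0.103], 0.48)]
ssd [([0.536, 0.44, 0.09], 0.66)]
rack [([0.515, 0.409, 0.046], 0.79)]
fan [([0.382, -0.016, 0.021], 0.72), ([0.512, 0.373, 0.106], 0.71)]
plug [([0.335, 0.37, 0.016], 0.73)]
slot [([0.423, 0.19, 0.143], 0.71)]
wrist [[0.302, -0.913, -0.276, 0.244], [-0.953, -0.288, -0.089, -0.525], [0.001, 0.29, -0.957, 0.375], [0.0, 0.0, 0.0, 1.0]] 295.8668113360353
guard []
guard_handle []
disk_center []
ssd []
rack []
fan []
plug []
slot []
```

View pics/side0.png

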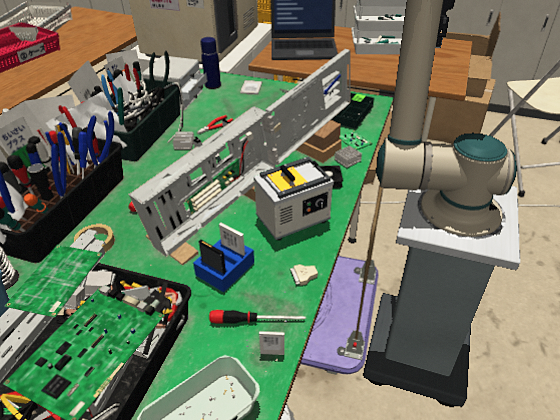

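View pics/top0.png

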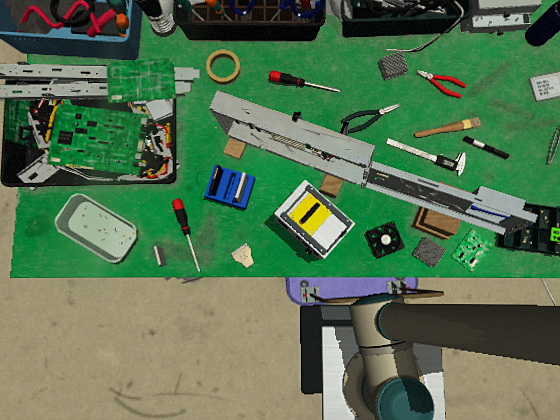

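The side view shows the eraser at (295,200), the rack at (222,262) with a light plate at (232,237) and a black one at (212,255), and a small grey drive on the table at (271,345). The last is a look-alike. I'll look closer.

Run:
```python
import cv2,numpy as np
t=cv2.imread('pics/top0.png');s=cv2.imread('pics/side0.png')
a=cv2.resize(t[150:270,195:355],None,fx=5,fy=5,interpolation=cv2.INTER_CUBIC)
b=cv2.resize(s[150:300,180:350],None,fx=4.5,fy=4,interpolation=cv2.INTER_CUBIC)
cv2.imwrite('pics/ct0.png',a);cv2.imwrite('pics/cs0.png',b)
```

```text
(no output)
```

View pics/ct0.png

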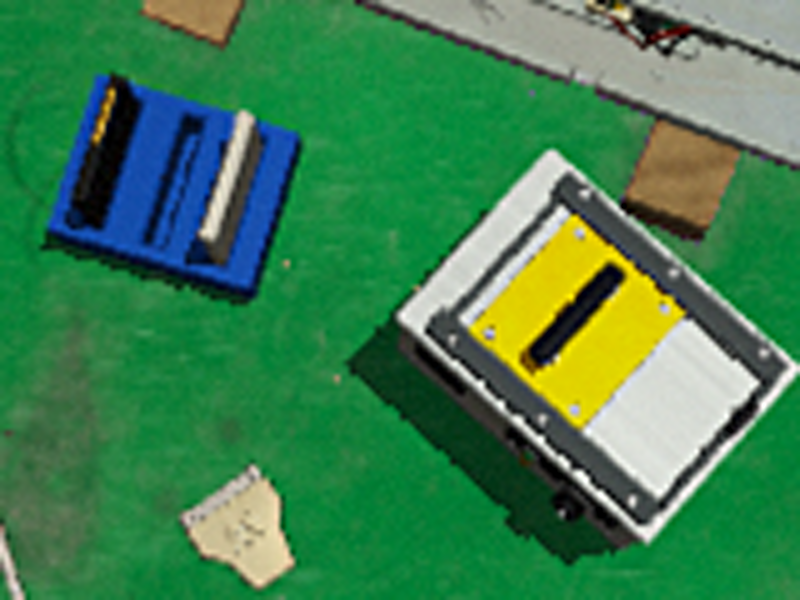

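View pics/cs0.png

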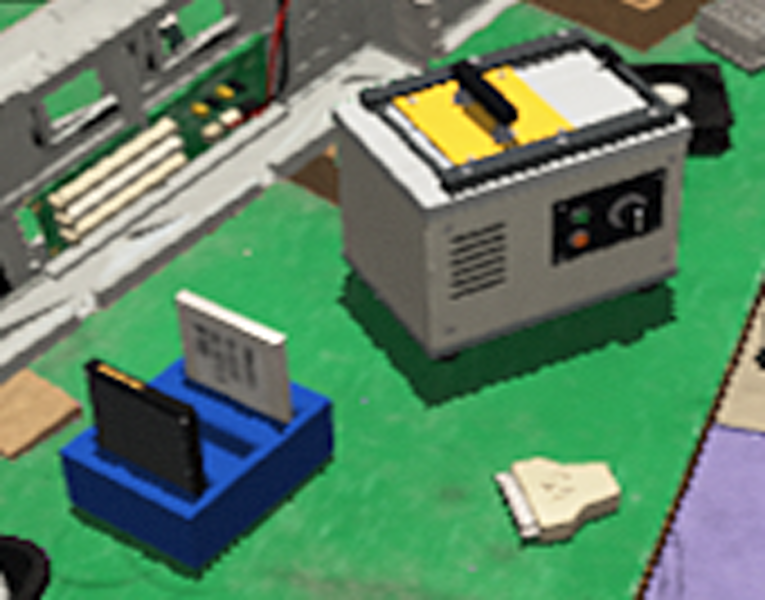

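Candidates for the disk in the top view: the silver plate in the rack at (241,187), the small grey drive standing alone on the table at (159,255), and the black SSD in the rack at (217,180). I choose (241,187) and will check its size. Next I fit the poses.

```bash
cat > fit.py <<'E'
from h import *
from scipy.optimize import least_squares
def fit2d(obs,x0):
    # obs: list of (pic, local xyz(z world), uv); param x,y,yaw
    def f(q):
        c,s=np.cos(q[2]),np.sin(q[2]);r=[]
        for p,l,uv in obs:
            X=[q[0]+c*l[0]-s*l[1],q[1]+s*l[0]+c*l[1],l[2]]
            r+=list(proj(p,X)[0]-uv)
        return np.array(r)
    s=least_squares(f,x0,loss='soft_l1'); return s.x,np.round(f(s.x).reshape(-1,2),1)
E
python3 - <<'E'
from fit import *
T=manip.get_image('top');S=manip.get_image('side')
t=lambda x,y:(x/5+195,y/5+150); s=lambda x,y:(x/4.5+180,y/4+150)
D=[(.056,.055,.14),(-.056,.055,.14),(-.056,-.108,.14),(.056,-.108,.14)]
ob=[(T,D[0],t(552,150)),(T,D[1],t(398,318)),(T,D[2],t(645,543)),(T,D[3],t(800,368)),
 (S,D[0],s(335,110)),(S,D[1],s(430,210)),(S,D[2],s(690,128))]
print('slot top',fit2d(ob[:4],[.43,.2,-.7])); print('slot both',fit2d(ob,[.43,.2,-.7]))
# rack top corners
R=[(.045,.0575,.045),(-.045,.0575,.045),(-.045,-.0575,.045),(.045,-.0575,.045)]
ob=[(T,R[0],t(98,75)),(T,R[1],t(48,232)),(T,R[2],t(250,290)),(T,R[3],t(302,133)),
 (S,R[1],s(190,512)),(S,R[2],s(333,405)),(S,R[0],s(62,452))]
q,r=fit2d(ob,[.51,.41,-.3]);print('rack',q,r)
# disk top edge corners
for z in (.106,.09,.08): 
  P=atz(T,[t(237,113),t(255,116),t(200,235),t(213,240)],z); print(z,P.round(4).tolist(),np.linalg.norm(P[0]-P[2]),np.linalg.norm(P[1]-P[3]))
c,s_=np.cos(q[2]),np.sin(q[2])
M=lambda x,y,z:[q[0]+c*x-s_*y,q[1]+s_*x+c*y,z]
for z in (.106,.096,.086):
  for sx in(.035,-.035): print(z,proj(T,M(sx,-.035,z)),proj(S,M(sx,-.035,z)))
print('seen S',s(180,293),s(285,347))
E
```

```text
slot top (array([ 0.44283728,  0.20786572, -0.73842485]), array([[-0.2,  0.7],
       [ 0.7, -0.3],
       [ 0.3, -1. ],
       [-0.8,  0.5]]))
slot both (array([ 0.44085857,  0.20898827, -0.73424489]), array([[-0.8,  1.5],
       [ 0.2,  0.7],
       [ 0.1, -0.3],
       [-1.2,  1.1],
       [-0.2, -1.5],
       [-0.5, -1.8],
       [-0.8, -1.7]]))
rack [ 0.5236513   0.40915803 -0.28586617] [[-0.1  0.5]
 [-0.   0.3]
 [ 0.3  0.6]
 [-0.5  0.6]
 [-0.2  0.5]
 [-0.5 -2.6]
 [-0.9 -1.4]]
0.106 [[0.5497, 0.3713, 0.106], [0.5481, 0.3619, 0.106], [0.4855, 0.3897, 0.106], [0.4829, 0.383, 0.106]] 0.0668165987068142 0.06856795070654201
0.09 [[0.5533, 0.3723, 0.09], [0.5517, 0.3629, 0.09], [0.4882, 0.391, 0.09], [0.4856, 0.3842, 0.09]] 0.06771722497714233 0.06949218359034755
0.08 [[0.5555, 0.373, 0.08], [0.5539, 0.3635, 0.08], [0.4899, 0.3919, 0.08], [0.4873, 0.385, 0.08]] 0.06828011639609738 0.07006982914272604
0.106 [[244.53387342 173.48657879]] [[219.84976805 222.16613446]]
0.106 [[236.63849937 199.02610133]] [[242.83505952 233.93096621]]
0.096 [[244.76588285 174.31958137]] [[220.2385007  225.27462466]]
0.096 [[236.93666336 199.65680603]] [[243.09913751 237.05773945]]
0.086 [[244.99414943 175.13916733]] [[220.62273321 228.34772697]]
0.086 [[237.22998725 200.27728576]] [[243.36008058 240.14796791]]
seen S (220.0, 223.25) (243.33333333333334, 236.75)
```

Both views agree: the disk in the rack is full size (70 mm wide, top edge at 0.106 m). Next, a planner that turns targets into tool-axis moves.

```bash
cat >> h.py <<'E'
from scipy.spatial.transform import Rotation as Ro
def tool():
    s=manip.get_state(); q=s['ee_rot']; return np.array(s['position']),Ro.from_quat([q[1],q[2],q[3],q[0]]).as_matrix(),s
def plan(tgt,yaw):
    "tgt TCP xyz, yaw: direction angle of tool y (mod pi) -> shift mm in tool axes, turn deg"
    p,R,s=tool(); d=R.T@(np.array(tgt)-p)*1000
    ty=R[:,1]; a=np.arctan2(ty[1],ty[0]); dy=(yaw-a+np.pi/2)%np.pi-np.pi/2
    print('shift mm',d.round(1),'turn about x deg',round(np.degrees(-dy),2),'tool y az',round(np.degrees(a),1),'tilt',np.degrees(np.arccos(-R[2,0])).round(2),'q',np.round(s['qpos'],2),'F',np.round(s['contact_force'],1),'w',round(s['width'],4),'t',s['clock'])
E
python3 - <<'E'
from h import *
print(tool()[1].round(3).tolist())
plan([.173,-.548,.33],-.736+np.pi/2)
plan([.437,.203,.30],-.736+np.pi/2)
E
```

```text
[[-0.0, 0.301, -0.954], [-0.0, -0.954, -0.301], [-1.0, 0.0, 0.0]]
shift mm [-98.7  -0.4  -0. ] turn about x deg 59.69 tool y az -72.5 tilt 0.0 q [-1.39  0.28  1.5  -0.    1.36 -0.12] F [ 0.5 -0.5  0. ] w 0.0853 t 1.45
shift mm [ -68.7 -637.  -477.9] turn about x deg 59.69 tool y az -72.5 tilt 0.0 q [-1.39  0.28  1.5  -0.    1.36 -0.12] F [ 0.5 -0.5  0. ] w 0.0853 t 1.45
```

Emit:
{"op": "step_arm", "data": {
  "targets": [
    [[-35,0,0],0],
    [[-69,-30,-20],-8],
    [[-69,-65,-50],-16],
    [[-69,-105,-80],-24],
    [[-69,-145,-110],-32],
    [[-69,-185,-140],-40],
    [[-69,-225,-170],-48],
    [[-69,-265,-200],-56],
    [[-69,-305,-230],-64],
    [[-69,-345,-260],-72],
    [[-69,-385,-290],-80],
    [[-69,-425,-320],-88],
    [[-69,-465,-350],-96],
    [[-69,-505,-380],-104],
    [[-69,-545,-410],-112],
    [[-69,-585,-440],-120],
    [[-69,-620,-465],-120],
    [[-69,-637,-478],-120],
    [[-69,-637,-478],-120],
    [[-69,-637,-478],-120]
  ],
  "grip": 0.4
}}

```text
clock: 3.45
position: [0.4368, 0.2029, 0.3]
ee_rot: [0.659, 0.255, 0.659, -0.256]
contact_force: [-0.0, 0.2, -0.4]
width: 0.0512
```

Run:
```python
from h import *
plan([.437,.203,.30],-.736+np.pi/2)
p=snap('wrist','w1')
for t in ['guard','guard_handle','disk_center','slot']:
    print(t,[(np.round(d['xyz'],3).tolist(),round(d['confidence'],2)) for d in manip.search_frame(p,t)])
```

```text
shift mm [0.  0.2 0. ] turn about x deg -0.25 tool y az 47.6 tilt 0.08 q [ 0.29  0.1   1.56 -0.    1.48 -0.54] F [-0.   0.2 -0.4] w 0.0512 t 3.45
guard [([0.435, 0.202, 0.143], 0.56)]
guard_handle [([0.43, 0.2, 0.143], 0.9)]
disk_center [([0.51, 0.371, 0.087], 0.75), ([0.512, 0.416, 0.049], 0.72)]
slot [([0.424, 0.194, 0.14], 0.71)]
```

View pics/w1.png

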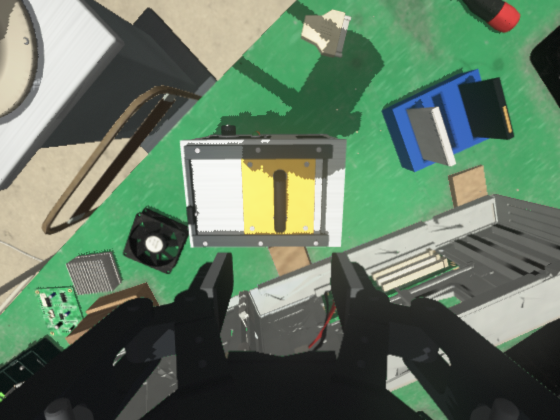

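The wrist view shows the deck between about (182,140) and (345,247), with the handle at about (280,200). I'll measure on a crop.

Run:
```python
import cv2
t=cv2.imread('pics/w1.png')
cv2.imwrite('pics/cw1.png',cv2.resize(t[130:255,175:355],None,fx=4.4,fy=4.4,interpolation=cv2.INTER_CUBIC))
```

```text
(no output)
```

View pics/cw1.png

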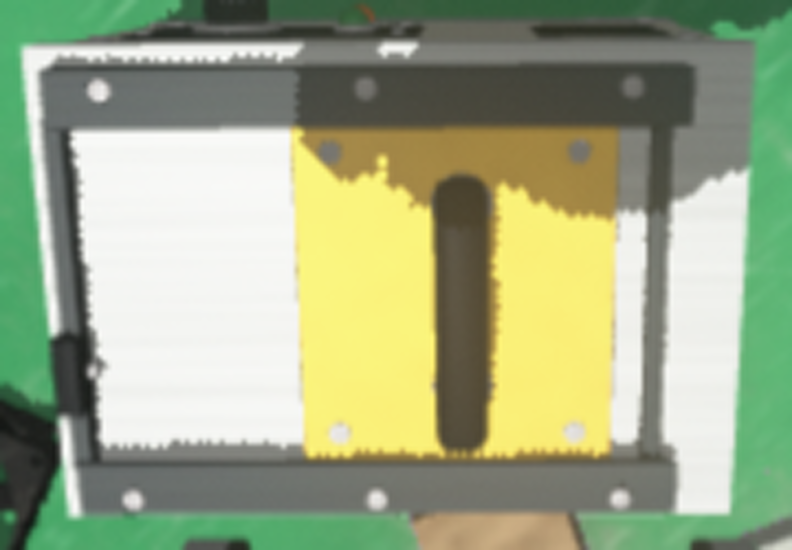

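Run:
```python
from fit import *
p=manip.get_image('wrist')
w=lambda x,y:(x/4.4+175-.4,y/4.4+130-.4)
ob=[(p,(-.056,-.108,.14),w(22,45)),(p,(-.056,.055,.14),w(755,42)),(p,(.056,.055,.14),w(730,515)),(p,(.056,-.108,.14),w(72,517))]
q,r=fit2d(ob,[.44,.21,-.73]);print(q,r)
P=atz(p,[w(462,175),w(462,452),w(463,312),w(435,312),w(490,312)],.17)
c,s=np.cos(q[2]),np.sin(q[2]);R=np.array([[c,-s],[s,c]])
print(P.round(4),((P[:,:2]-q[:2])@R).round(4))
P=atz(p,[w(295,130),w(617,130),w(305,455),w(610,455)],.144);print(((P[:,:2]-q[:2])@R).round(4))
```

```text
[ 0.44383093  0.20823386 -0.73885693] [[ 2.8  0.9]
 [-1.8  0.9]
 [-1.9 -3.5]
 [ 1.4 -3.6]]
[[0.4139 0.2219 0.17  ]
 [0.46   0.1795 0.17  ]
 [0.4361 0.2018 0.17  ]
 [0.432  0.1973 0.17  ]
 [0.4401 0.2061 0.17  ]] [[-0.0313 -0.01  ]
 [ 0.0313 -0.0104]
 [-0.0014 -0.01  ]
 [-0.0014 -0.0161]
 [-0.0013 -0.0041]]
[[-0.0377 -0.0485]
 [-0.0374  0.0253]
 [ 0.042  -0.0493]
 [ 0.0423  0.0259]]
```

Run:
```python
from h import *
plan([.437,.2007,.151],np.radians(47.65))
```

```text
shift mm [149.6  -1.    0.8] turn about x deg -0.22 tool y az 47.4 tilt 0.03 q [ 0.29  0.1   1.56 -0.    1.48 -0.54] F [0.1 0.1 0.1] w 0.0511 t 3.75
```

Emit:
{"op": "step_arm", "data": {
  "targets": [
    [[40,-1,1],0],
    [[80,-1,1],0],
    [[110,-1,1],0],
    [[130,-1,1],0],
    [[140,-1,1],0],
    [[149,-1,1],0],
    [[149,-1,1],0]
  ],
  "grip": 0.65
}}

```text
clock: 4.45
position: [0.4371, 0.2013, 0.1509]
ee_rot: [0.659, 0.256, 0.659, -0.257]
contact_force: [0.4, 0.5, 0.5]
width: 0.0298
```

Run:
```python
from h import *
plan([.437,.2007,.151],np.radians(47.65))
p=snap('wrist','w2')
```

```text
shift mm [-0.1 -0.5  0.3] turn about x deg -0.16 tool y az 47.5 tilt 0.04 q [ 0.29  0.2   1.83 -0.    1.12 -0.54] F [0.4 0.5 0.5] w 0.0298 t 4.45
```

View pics/w2.png

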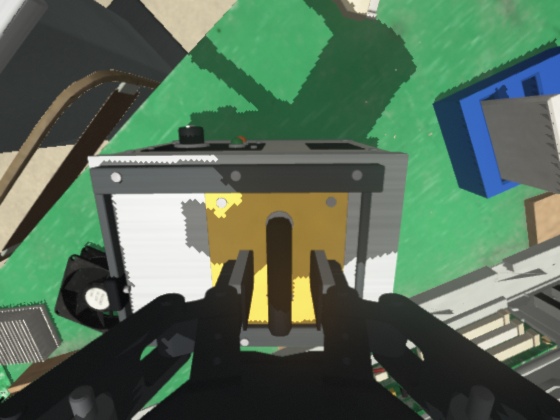

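The handle at column 279 is centred between the fingers. I close and check.

Emit:
{"op": "step_arm", "data": {
  "targets": [
    [[0,0,0],0],
    [[0,0,0],0],
    [[0,0,0],0],
    [[0,0,0],0],
    [[0,0,0],0]
  ],
  "grip": 1.0,
  "grip_force": 40
}}

```text
clock: 5.0
position: [0.4378, 0.2015, 0.1524]
ee_rot: [0.66, 0.256, 0.658, -0.256]
contact_force: [-0.3, -1.4, 6.0]
width: 0.0112
```

Emit:
{"op": "step_arm", "data": {
  "targets": [
    [[-1,0,0],0],
    [[-1,-5,0],0],
    [[-1,-12,0],0],
    [[-1,-19,0],0],
    [[-1,-26,0],0],
    [[-1,-33,0],0],
    [[-1,-40,0],0],
    [[-1,-46,0],0],
    [[-1,-50,0],0],
    [[-1,-53,0],0],
    [[-1,-55,0],0],
    [[-1,-56,0],0],
    [[-1,-56,0],0],
    [[-1,-56,0],0]
  ]
}}

```text
clock: 6.4
position: [0.4024, 0.1623, 0.1525]
ee_rot: [0.66, 0.259, 0.657, -0.254]
contact_force: [10.9, 6.2, -8.5]
width: 0.0114
```

Run:
```python
from h import *
p,R,s=tool(); print(R.T@(p-np.array([.4378,.2015,.1524]))*1000, R.T@s['contact_force'],s['width'])
```

```text
[ -0.53891087 -52.81340475   0.37951132] [ 8.63891019 11.90464937  3.84306666] 0.011363900145804798
```

Emit:
{"op": "step_arm", "data": {
  "targets": [
    [[0,-2,0],0],
    [[0,-4,0],0],
    [[0,-4,0],0],
    [[0,-4,0],0]
  ]
}}

```text
clock: 6.8
position: [0.4023, 0.1623, 0.1526]
ee_rot: [0.661, 0.262, 0.656, -0.252]
contact_force: [16.1, 15.6, -15.0]
width: 0.0111
```

Run:
```python
from h import *
p,R,s=tool(); print(R.T@(p-np.array([.4378,.2015,.1524]))*1000, R.T@s['contact_force'],s['width'])
snap('wrist','w3');
```

```text
[ -1.04738218 -52.87427327   0.46477663] [15.39477374 22.14746007  1.21528276] 0.011076174973989944
```

View pics/w3.png

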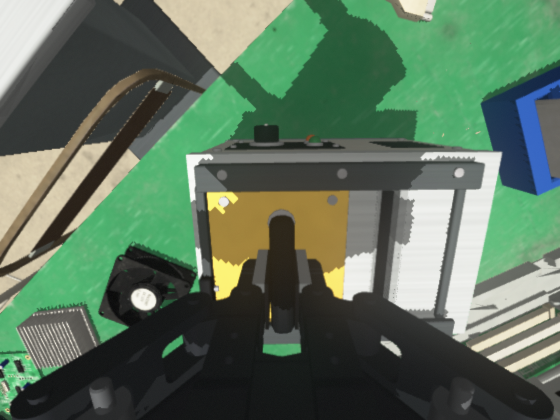

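The guard has stopped: the force rose from 12 to 22 N with no motion. I ease off, release and go up.

Emit:
{"op": "step_arm", "data": {
  "targets": [
    [[0,3,0],0],
    [[0,5,0],0],
    [[0,5,0],0]
  ]
}}

```text
clock: 7.15
position: [0.4024, 0.1624, 0.1525]
ee_rot: [0.66, 0.258, 0.658, -0.255]
contact_force: [8.3, 3.9, -6.3]
width: 0.0108
```

Emit:
{"op": "step_arm", "data": {
  "targets": [
    [[0,0,0],0],
    [[0,0,0],0],
    [[0,0,0],0],
    [[0,0,0],0],
    [[-10,0,0],0],
    [[-40,0,0],0],
    [[-90,0,0],0],
    [[-140,0,0],0],
    [[-150,0,0],0],
    [[-150,0,0],0]
  ],
  "grip": 0.65
}}

```text
clock: 8.15
position: [0.401, 0.1613, 0.3049]
ee_rot: [0.661, 0.257, 0.657, -0.255]
contact_force: [0.8, -0.5, -1.1]
width: 0.03
```

Run:
```python
from h import *
plan([.442,.208,.30],np.radians(47.65))
p=snap('wrist','w4'); t=cv2.imread('pics/w4.png')
```

```text
shift mm [ 5.2 62.1 -1.4] turn about x deg -0.13 tool y az 47.5 tilt 0.32 q [ 0.22  0.02  1.64 -0.    1.48 -0.61] F [ 0.8 -0.5 -1.1] w 0.03 t 8.15
```

View pics/w4.png

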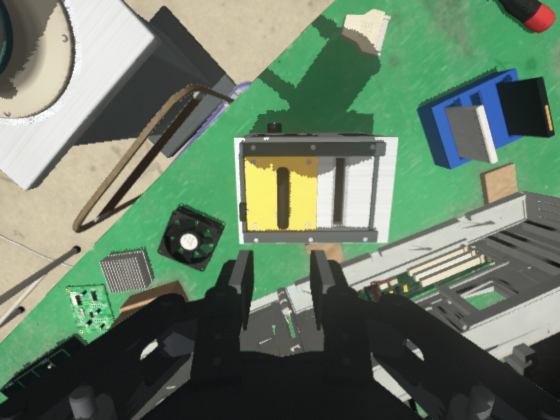

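The slot now shows at (339,190), and the guard lies at the right end with its handle at (283,198).

Run:
```python
import cv2
t=cv2.imread('pics/w4.png')
cv2.imwrite('pics/cw4.png',cv2.resize(t[130:250,230:400],None,fx=4.7,fy=4.7,interpolation=cv2.INTER_CUBIC))
```

```text
(no output)
```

View pics/cw4.png

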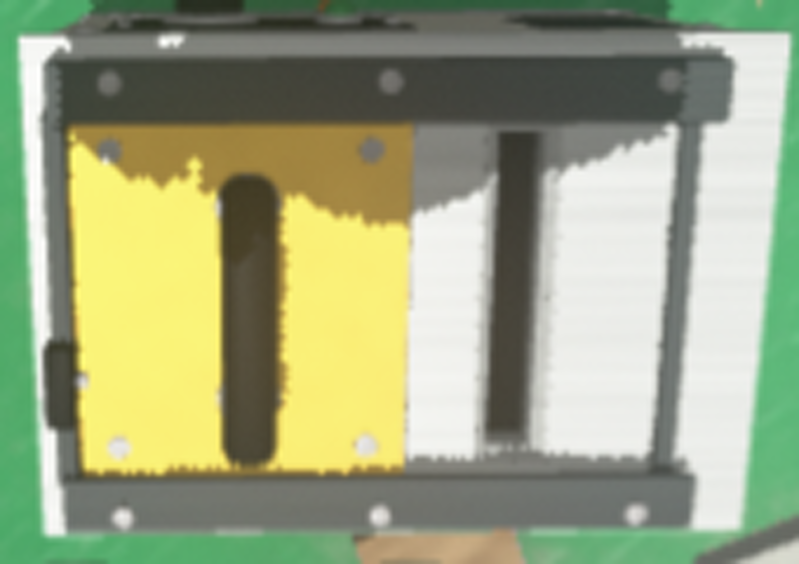

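Run:
```python
from fit import *
p=manip.get_image('wrist')
w=lambda x,y:(x/4.7+230-.4,y/4.7+130-.4)
a=-.739;c,s=np.cos(a),np.sin(a);R=np.array([[c,-s],[s,c]])
L=lambda P:((P[:,:2]-[.443,.208])@R*1000).round(1).tolist()
print('dark L/R rows150,300,420',L(atz(p,[w(498,150),w(541,150),w(491,300),w(534,300),w(486,420),w(529,420)],.137)))
print('ends',L(atz(p,[w(518,133),w(507,432)],.137)))
print('guard edges',L(atz(p,[w(68,130),w(413,130),w(80,470),w(405,470)],.144)))
print('handle',L(atz(p,[w(249,174),w(249,465),w(221,320),w(277,320)],.17)))
print('deck',L(atz(p,[w(18,37),w(791,33),w(741,528),w(45,534)],.14)))
# wrist-based rack
S=manip.get_image('wrist'); 
for t in ['slot','guard_handle']: print(t,[(d['xyz'].tolist() if hasattr(d['xyz'],'tolist') else d['xyz'],d['confidence']) for d in manip.search_frame(p,t)])
```

```text
dark L/R rows150,300,420 [[-33.2, -6.4], [-33.2, 3.2], [1.0, -6.3], [1.0, 3.6], [29.9, -6.0], [30.0, 4.1]]
ends [[-36.9, -2.1], [32.9, -0.9]]
guard edges [[-38.6, -100.6], [-38.4, -26.2], [39.7, -100.8], [39.8, -25.5]]
handle [[-32.9, -61.7], [28.8, -61.7], [-2.9, -67.5], [-2.9, -56.0]]
deck [[-58.0, -111.2], [-58.8, 55.1], [56.3, 56.0], [57.4, -110.3]]
slot [([0.4204, 0.1923, 0.1421], 0.64), ([0.508, 0.4091, 0.0497], 0.64)]
guard_handle [([0.3979, 0.1624, 0.141], 0.92)]
```

The guard edge sits 24.5 mm from the slot centre, which matches fully open. The slot is at about (0.4406, 0.2083), yaw −0.735. Next, over the rack.

Run:
```python
from h import *
plan([.514,.376,.26],-.286+np.pi/2)
```

```text
shift mm [ 39.7 236.6 -60.4] turn about x deg -26.1 tool y az 47.5 tilt 0.24 q [ 0.22  0.02  1.65 -0.    1.48 -0.61] F [-1.3  0.3  0.3] w 0.03 t 8.4
```

Emit:
{"op": "step_arm", "data": {
  "targets": [
    [[0,40,-10],-5],
    [[0,80,-20],-10],
    [[0,120,-30],-15],
    [[10,160,-40],-20],
    [[20,200,-50],-26],
    [[40,237,-60],-26],
    [[40,237,-60],-26],
    [[40,237,-60],-26]
  ],
  "grip": 0.4
}}

```text
clock: 9.2
position: [0.515, 0.3762, 0.2593]
ee_rot: [0.698, 0.1, 0.701, -0.102]
contact_force: [-0.3, -0.0, 1.2]
width: 0.051
```

Run:
```python
from h import *
plan([.514,.376,.26],-.286+np.pi/2)
p=snap('wrist','w5'); 
for t in ['disk_center','rack','ssd']: print(t,[(np.round(d['xyz'],3).tolist(),round(d['confidence'],2)) for d in manip.search_frame(p,t)])
```

```text
shift mm [-0.7 -0.5 -0.9] turn about x deg -0.04 tool y az 73.6 tilt 0.35 q [ 0.52  0.36  1.31 -0.    1.48 -0.76] F [-0.3 -0.   1.2] w 0.051 t 9.2
disk_center [([0.43, 0.216, 0.138], 0.75), ([0.509, 0.375, 0.108], 0.7)]
rack [([0.521, 0.414, 0.046], 0.98)]
ssd [([0.534, 0.442, 0.1], 0.75)]
```

View pics/w5.png

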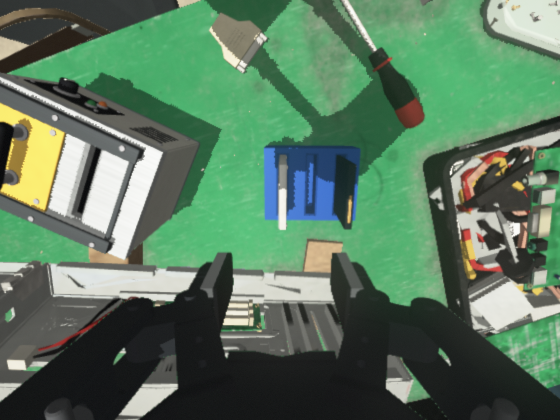

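The wrist view shows the silver disk edge at columns 278–288, rows 155–228, and the SSD at (347,190).

Run:
```python
import cv2
t=cv2.imread('pics/w5.png')
cv2.imwrite('pics/cw5.png',cv2.resize(t[140:240,255:370],None,fx=6,fy=6,interpolation=cv2.INTER_CUBIC))
```

```text
(no output)
```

View pics/cw5.png

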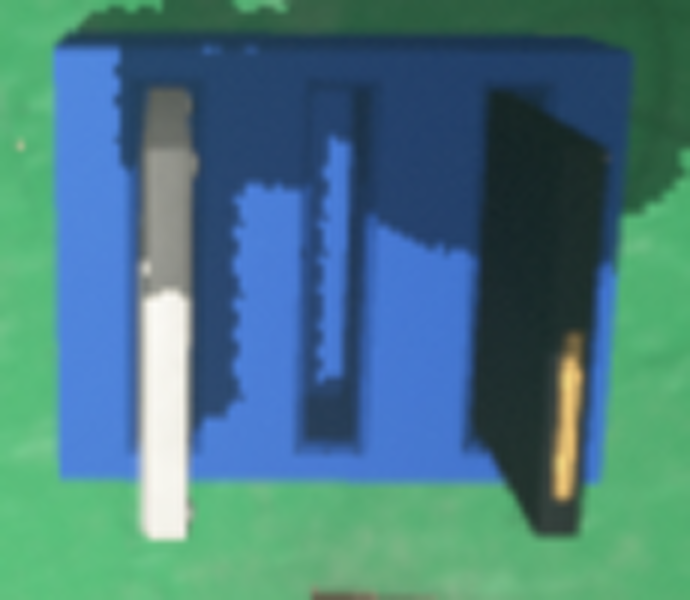

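Run:
```python
from fit import *
p=manip.get_image('wrist')
w=lambda x,y:(x/6+255-.4,y/6+140-.4)
P=atz(p,[w(145,148),w(195,148),w(143,538),w(187,538)],.106);print(P.round(4),P.mean(0))
d=P[2]+P[3]-P[0]-P[1];print(np.linalg.norm(d)/2,np.arctan2(d[1],d[0]),np.linalg.norm(P[1]-P[0]),np.linalg.norm(P[3]-P[2]))
Q=atz(p,[w(55,45),w(632,48),w(605,482),w(60,478)],.045);print(Q.round(4),Q.mean(0))
d=Q[2]-Q[1]+Q[3]-Q[0];print(np.arctan2(d[1],d[0]))
c=P.mean(0);plan([c[0],c[1],.082],np.arctan2(*(P[2]+P[3]-P[0]-P[1])[1::-1])+np.pi/2)
```

```text
[[0.4853 0.3823 0.106 ]
 [0.4877 0.3904 0.106 ]
 [0.5526 0.3619 0.106 ]
 [0.5548 0.3695 0.106 ]] [0.52010955 0.37602803 0.106     ]
0.07032719214805674 -0.2990534369214663 0.008457106013967666 0.007945120286663233
[[0.4686 0.3679 0.045 ]
 [0.5018 0.4788 0.045 ]
 [0.5903 0.4538 0.045 ]
 [0.5562 0.3415 0.045 ]] [0.52923763 0.41051642 0.045     ]
-0.28409365181773855
shift mm [181.4   1.7   3.8] turn about x deg 0.6 tool y az 73.5 tilt 0.08 q [ 0.52  0.36  1.31 -0.    1.48 -0.76] F [-0.6  1.1  0.4] w 0.051 t 9.45
```

The disk measures 70.3 × 8.4 mm, which is the larger size. I descend to grip the top 26 mm.

Emit:
{"op": "step_arm", "data": {
  "targets": [
    [[20,2,4],0.5],
    [[60,2,4],0.5],
    [[90,2,4],0.5],
    [[115,2,4],0.5],
    [[135,2,4],0.5],
    [[135,2,4],0.5]
  ]
}}

```text
clock: 10.05
position: [0.5184, 0.3753, 0.1252]
ee_rot: [0.698, 0.104, 0.701, -0.106]
contact_force: [-1.1, -0.3, -0.0]
width: 0.0515
```

Run:
```python
from h import *
plan([.5195,.3763,.080],-.294+np.pi/2)
p=snap('wrist','w6')
```

```text
shift mm [45.2  1.4  0.9] turn about x deg -0.19 tool y az 73.0 tilt 0.31 q [ 0.52  0.45  1.51 -0.    1.19 -0.76] F [-1.1 -0.3 -0. ] w 0.0515 t 10.05
```

View pics/w6.png

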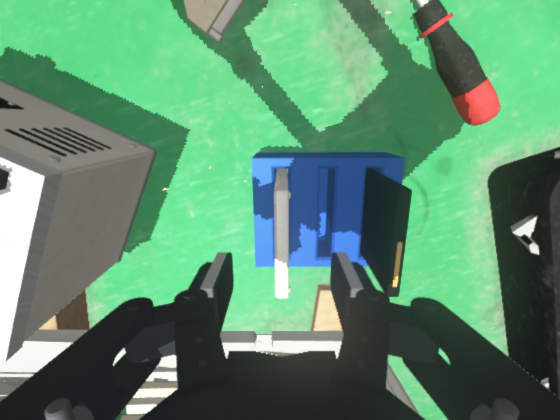

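The disk at column 282 is centred between the fingers, and the SSD is clear. I go down and close.

Emit:
{"op": "step_arm", "data": {
  "targets": [
    [[15,1,1],0],
    [[30,1,1],0],
    [[40,1,1],0],
    [[45,1,1],0],
    [[45,1,1],0]
  ],
  "grip": 0.55
}}

```text
clock: 10.6
position: [0.5216, 0.3777, 0.0826]
ee_rot: [0.699, 0.104, 0.699, -0.104]
contact_force: [0.1, 0.4, 0.4]
width: 0.0381
```

Emit:
{"op": "step_arm", "data": {
  "targets": [
    [[0,0,0],0],
    [[0,0,0],0],
    [[0,0,0],0],
    [[0,0,0],0],
    [[0,0,0],0],
    [[0,0,0],0]
  ],
  "grip": 1.0,
  "grip_force": 40
}}

```text
clock: 11.2
position: [0.5217, 0.3769, 0.0832]
ee_rot: [0.7, 0.104, 0.699, -0.105]
contact_force: [-1.2, -4.0, 6.2]
width: 0.0075
```

Run:
```python
from h import *
plan([.5195,.3763,.24],-.294+np.pi/2)
```

```text
shift mm [-156.8   -1.4   -1.7] turn about x deg -0.11 tool y az 73.0 tilt 0.09 q [ 0.52  0.48  1.56 -0.    1.1  -0.76] F [-1.2 -4.   6.2] w 0.0075 t 11.2
```

Emit:
{"op": "step_arm", "data": {
  "targets": [
    [[-8,0,0],0],
    [[-20,0,0],0],
    [[-35,0,0],0],
    [[-50,0,0],0],
    [[-75,0,0],0],
    [[-105,0,0],0],
    [[-135,0,0],0],
    [[-165,0,0],0],
    [[-190,0,0],0],
    [[-200,0,0],0],
    [[-200,0,0],0],
    [[-200,0,0],0]
  ]
}}

```text
clock: 12.4
position: [0.521, 0.3778, 0.2812]
ee_rot: [0.699, 0.104, 0.7, -0.105]
contact_force: [-0.6, 0.1, -1.4]
width: 0.0077
```

Run:
```python
from h import *
plan([.4406,.2083,.28],-.735+np.pi/2)
p=snap('wrist','w7');snap('side','s7')
```

```text
shift mm [   1.4 -185.6  -27.5] turn about x deg 25.14 tool y az 73.0 tilt 0.08 q [ 0.52  0.36  1.26  0.    1.53 -0.76] F [-0.6  0.1 -1.4] w 0.0077 t 12.4
```

View pics/w7.png

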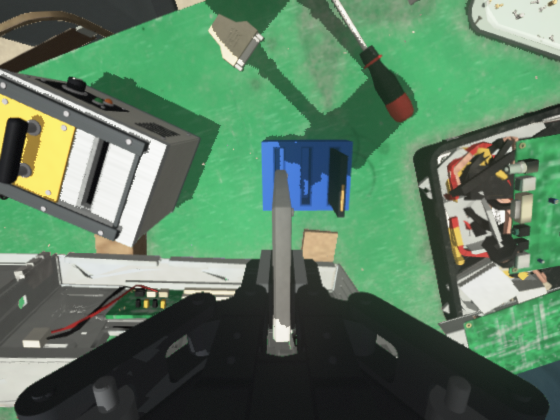

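View pics/s7.png

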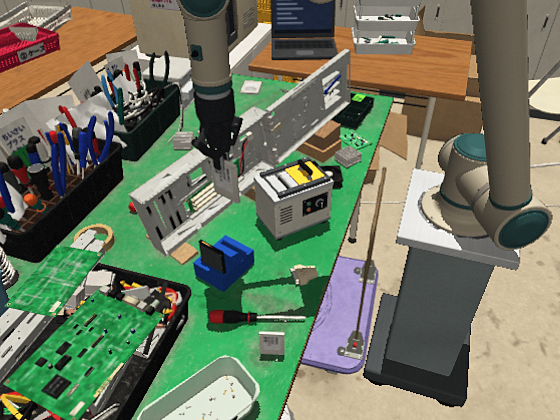

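The disk is held. I check its offset and tilt in the tool frame.

Run:
```python
from h import *
p=manip.get_image('wrist'); P,R,s=tool()
for dz in(-3,0,3):
  for l in ([77,-4.25,-35],[77,4.25,-35],[77,0,35],[-23,0,-35],[-23,0,35]):
    print(dz,l,proj(p,P+R@(np.array(l)+[0,0,dz])/1000.).round(1)[0])
t=p['image'][:,:,::-1]
cv2.imwrite('pics/cw7.png',cv2.resize(t[150:350,240:325],None,fx=3,fy=3,interpolation=cv2.INTER_CUBIC))
```

```text
-3 [77, -4.25, -35] [274.7 170.4]
-3 [77, 4.25, -35] [286.1 170.4]
-3 [77, 0, 35] [280.4 255.7]
-3 [-23, 0, -35] [279.4 208.5]
-3 [-23, 0, 35] [279.6 343.6]
0 [77, -4.25, -35] [274.7 174.4]
0 [77, 4.25, -35] [286.1 174.4]
0 [77, 0, 35] [280.4 259.1]
0 [-23, 0, -35] [279.4 215.2]
0 [-23, 0, 35] [279.6 348.5]
3 [77, -4.25, -35] [274.8 178.3]
3 [77, 4.25, -35] [286.  178.4]
3 [77, 0, 35] [280.4 262.4]
3 [-23, 0, -35] [279.4 221.9]
3 [-23, 0, 35] [279.6 353.3]
```

View pics/cw7.png

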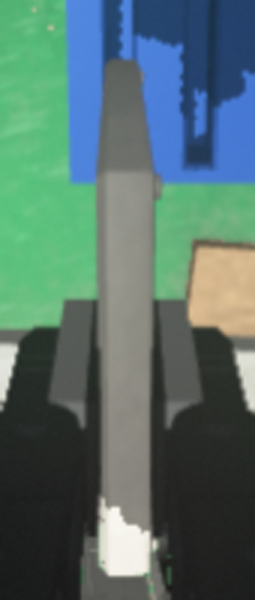

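The disk sits about 3 mm toward the tool's −z side and 0.5 mm toward +y, with no noticeable tilt. I compensate and move over the slot.

Run:
```python
from h import *
plan([.4425,.2059,.28],-.735+np.pi/2)
```

```text
shift mm [   0.9 -187.   -24.8] turn about x deg 25.13 tool y az 73.0 tilt 0.19 q [ 0.52  0.36  1.26  0.    1.53 -0.76] F [-0.1  0.8 -0.7] w 0.0078 t 12.55
```

Emit:
{"op": "step_arm", "data": {
  "targets": [
    [[0,-25,-3],4],
    [[0,-55,-7],8],
    [[0,-85,-11],12],
    [[0,-115,-15],16],
    [[0,-145,-19],20],
    [[0,-170,-23],25],
    [[0,-187,-25],25],
    [[0,-187,-25],25],
    [[0,-187,-25],25],
    [[0,-187,-25],25]
  ]
}}

```text
clock: 13.55
position: [0.4436, 0.207, 0.2821]
ee_rot: [0.66, 0.253, 0.66, -0.253]
contact_force: [-0.7, 0.8, -1.0]
width: 0.0076
```

Run:
```python
from h import *
plan([.4425,.2059,.28],-.735+np.pi/2)
p=snap('wrist','w8'); t=p['image'][:,:,::-1]
cv2.imwrite('pics/cw8.png',cv2.resize(t[110:350,180:380],None,fx=3.2,fy=2.5,interpolation=cv2.INTER_CUBIC))
snap('top','t8')
```

```text
shift mm [ 2.1 -1.6 -0.1] turn about x deg 0.2 tool y az 48.1 tilt 0.04 q [ 0.29  0.12  1.58  0.    1.44 -0.55] F [-0.7  0.8 -1. ] w 0.0076 t 13.55
```

View pics/cw8.png

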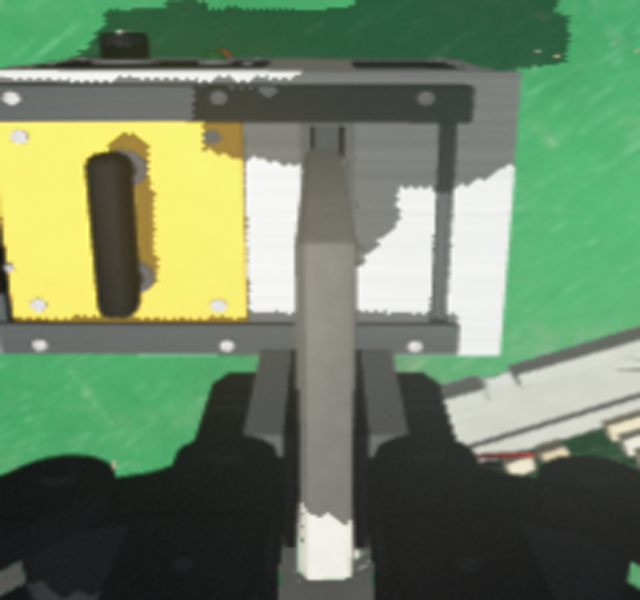

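Emit:
{"op": "step_arm", "data": {
  "targets": [
    [[20,-1,0],0],
    [[40,-1,0],0],
    [[52,-1,0],0],
    [[57,-1,0],0],
    [[57,-1,0],0],
    [[57,-1,0],0]
  ]
}}

```text
clock: 14.25
position: [0.4429, 0.2058, 0.2259]
ee_rot: [0.661, 0.253, 0.66, -0.253]
contact_force: [-0.5, -0.2, -0.9]
width: 0.0077
```

Run:
```python
from h import *
plan([.4425,.2059,.28],-.735+np.pi/2)
p=snap('wrist','w9'); t=p['image'][:,:,::-1]
cv2.imwrite('pics/cw9.png',cv2.resize(t[110:310,200:360],None,fx=5,fy=3,interpolation=cv2.INTER_CUBIC))
P,R,s=tool()
q=np.array([.4406,.2083]);a=-.735;c,s_=np.cos(a),np.sin(a)
for x,y in [(-.037,-.00525),(-.037,.00525),(.037,-.00525),(.037,.00525)]:
  print('slot',proj(p,[q[0]+c*x-s_*y,q[1]+s_*x+c*y,.137])[0].round(1))
for l in ([77,-3.75,-38],[77,4.75,-38]): print('disk',proj(p,P+R@np.array(l)/1000.).round(1)[0])
```

```text
shift mm [-54.1  -0.2  -0.4] turn about x deg 0.15 tool y az 48.0 tilt 0.07 q [ 0.29  0.15  1.69 -0.    1.3  -0.55] F [-0.5 -0.2 -0.9] w 0.0077 t 14.25
slot [274.1 165.1]
slot [287.4 165.2]
slot [274.4 251.5]
slot [286.6 251.5]
disk [275.4 170.9]
disk [286.8 170.9]
```

View pics/cw9.png

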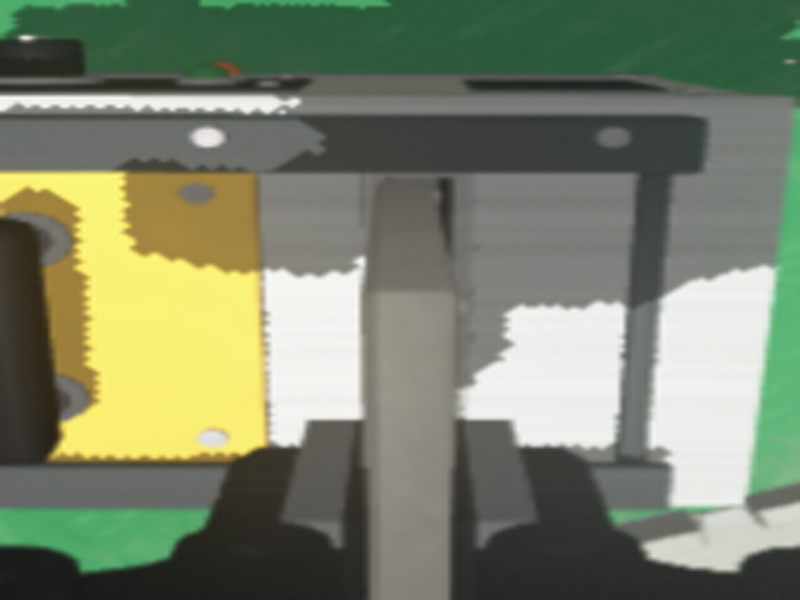

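Run:
```python
from h import *
p=manip.get_image('wrist'); t=p['image'][:,:,::-1]
cv2.imwrite('pics/cw10.png',cv2.resize(t[150:230,240:320],None,fx=7.5,fy=7.5,interpolation=cv2.INTER_NEAREST))
q=np.array([.4406,.2083]);a=-.735;c,s=np.cos(a),np.sin(a);R=np.array([[c,-s],[s,c]])
L=lambda P:((P[:,:2]-q)@R*1000).round(1).tolist()
print('rails',L(atz(p,[(330,149),(330,167.3),(330,264.5),(330,279)],.15)))
print('deck edges',L(atz(p,[(345,142),(345,279)],.14)))
P,R3,_=tool();T=P+R3@np.array([0.077,.0005,-.003]);print('disk',L(T[None]))
```

```text
rails [[-50.7, 36.1], [-37.3, 36.7], [42.8, 40.9], [56.3, 41.6]]
deck edges [[-55.1, 48.9], [62.1, 56.6]]
disk [[0.6, 0.3]]
```

View pics/cw10.png

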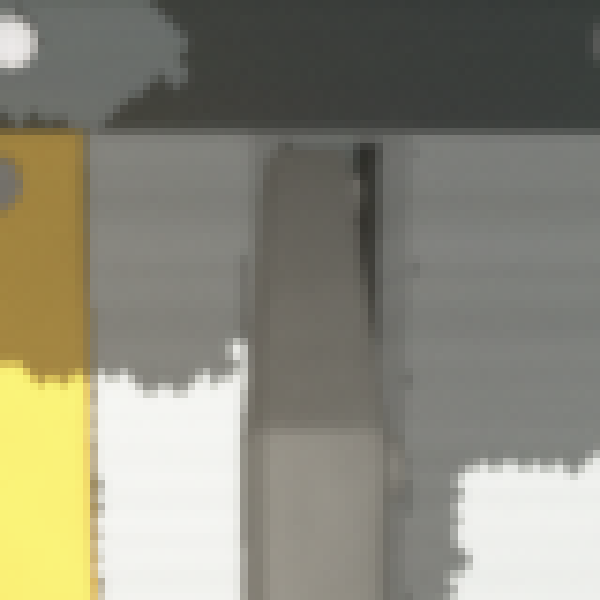

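The close view shows the disk needs about +1.4 mm in tool y and +3.5 mm in tool z relative to the slot's visible end and chamfer lines. I apply that and look again.

Emit:
{"op": "step_arm", "data": {
  "targets": [
    [[0,1.4,3.5],0],
    [[0,1.4,3.5],0],
    [[0,1.4,3.5],0],
    [[0,1.4,3.5],0]
  ]
}}

```text
clock: 14.75
position: [0.4459, 0.2041, 0.2253]
ee_rot: [0.66, 0.253, 0.66, -0.253]
contact_force: [-0.5, 0.4, -0.2]
width: 0.0076
```

Run:
```python
from h import *
p=snap('wrist','w11'); t=p['image'][:,:,::-1]
plan([.4425,.2059,.28],-.735+np.pi/2)
cv2.imwrite('pics/cw11.png',cv2.resize(t[150:230,240:320],None,fx=7.5,fy=7.5,interpolation=cv2.INTER_NEAREST))
p=snap('side','s11'); t=p['image'][:,:,::-1]
cv2.imwrite('pics/cs11.png',cv2.resize(t[120:220,240:350],None,fx=6,fy=6,interpolation=cv2.INTER_CUBIC))
```

```text
shift mm [-54.7  -0.9  -3.7] turn about x deg 0.12 tool y az 48.0 tilt 0.0 q [ 0.29  0.15  1.69 -0.    1.3  -0.55] F [ 0.5  0.8 -1.6] w 0.0074 t 14.8
```

View pics/cw11.png

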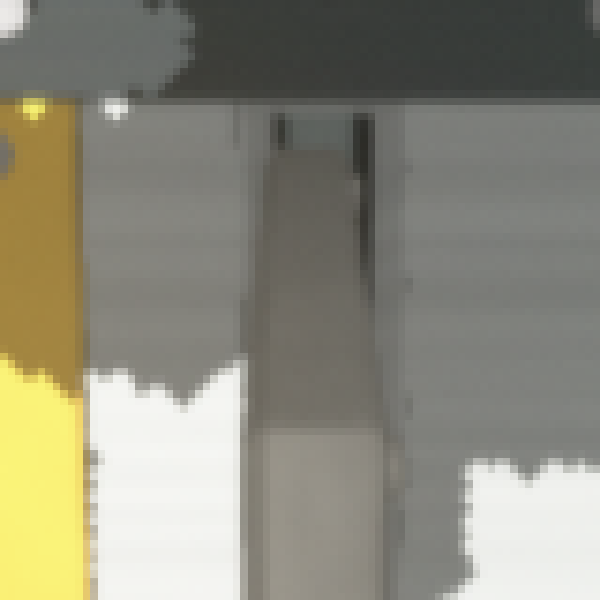

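View pics/cs11.png

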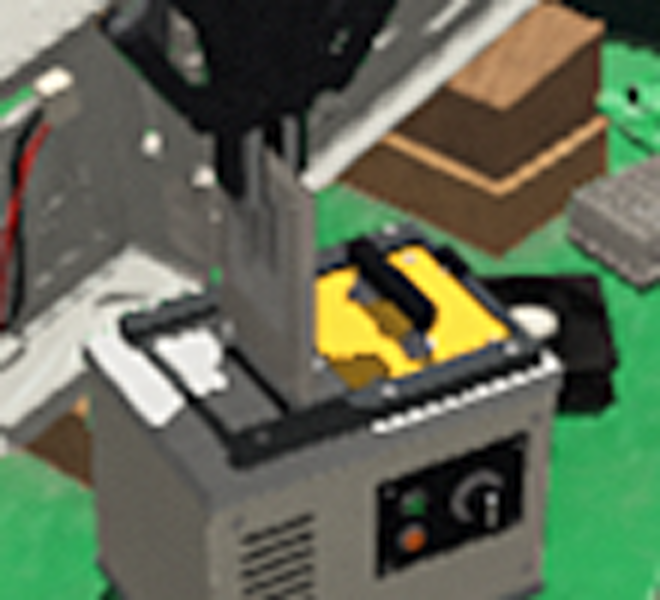

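The slot end wall shows at row 165 and the disk's near corner lies about 2 mm inside it. Sideways it needs about +0.7 mm more. I lower gently.

Emit:
{"op": "step_arm", "data": {
  "targets": [
    [[0,0.7,0],0],
    [[4,0.7,0],0],
    [[8,0.7,0],0],
    [[11,0.7,0],0],
    [[14,0.7,0],0],
    [[17,0.7,0],0],
    [[17,0.7,0],0]
  ]
}}

```text
clock: 15.55
position: [0.4462, 0.2047, 0.2078]
ee_rot: [0.66, 0.253, 0.66, -0.253]
contact_force: [-0.2, 0.5, -2.1]
width: 0.0077
```

Run:
```python
from h import *
p=snap('wrist','w12'); t=p['image'][:,:,::-1]
P,R,s=tool(); print(R.T@s['contact_force'],s['moment'])
cv2.imwrite('pics/cw12.png',cv2.resize(t[140:240,230:330],None,fx=6,fy=6,interpolation=cv2.INTER_NEAREST))
```

```text
[ 1.80676216  0.73472063 -0.40685139] [ 0.05726647 -0.07050809 -0.0178767 ]
```

View pics/cw12.png

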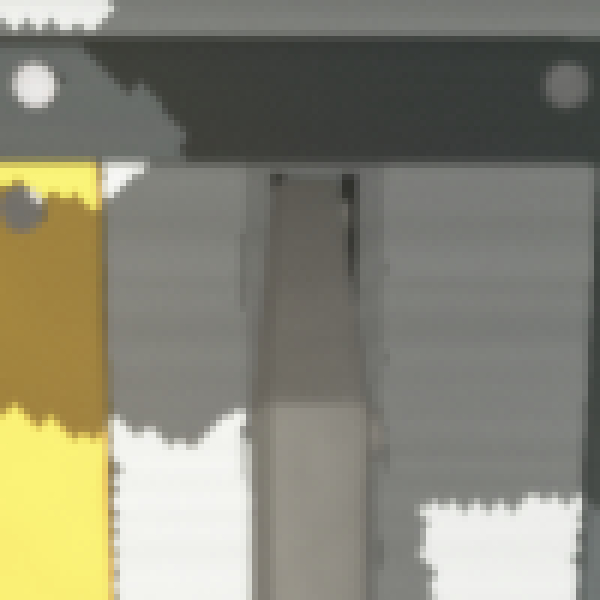

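The disk has entered with no contact force. I continue.

Emit:
{"op": "step_arm", "data": {
  "targets": [
    [[4,0.3,0],0],
    [[8,0.3,0],0],
    [[12,0.3,0],0],
    [[16,0.3,0],0],
    [[20,0.3,0],0],
    [[20,0.3,0],0]
  ]
}}

```text
clock: 16.2
position: [0.4463, 0.2048, 0.1876]
ee_rot: [0.66, 0.253, 0.66, -0.254]
contact_force: [0.8, -0.4, -1.0]
width: 0.0078
```

Run:
```python
from h import *
P,R,s=tool(); print(P,R.T@s['contact_force'],s['moment'])
```

```text
[0.44626163 0.20484861 0.18757468] [1.03951086 0.23693073 0.90765783] [ 0.01901356 -0.00219595 -0.04843693]
```

Emit:
{"op": "step_arm", "data": {
  "targets": [
    [[4,0,0],0],
    [[8,0,0],0],
    [[12,0,0],0],
    [[16,0,0],0],
    [[20,0,0],0],
    [[20,0,0],0]
  ]
}}

```text
clock: 16.8
position: [0.4463, 0.2049, 0.1676]
ee_rot: [0.66, 0.253, 0.66, -0.254]
contact_force: [-0.3, -0.9, -1.0]
width: 0.0074
```

Emit:
{"op": "step_arm", "data": {
  "targets": [
    [[4,0,0],0],
    [[8,0,0],0],
    [[11,0,0],0],
    [[14,0,0],0],
    [[14,0,0],0],
    [[14,0,0],0],
    [[14,0,0],0]
  ]
}}

```text
clock: 17.5
position: [0.4467, 0.2049, 0.1544]
ee_rot: [0.66, 0.253, 0.66, -0.253]
contact_force: [-0.2, 0.1, -1.0]
width: 0.0074
```

Run:
```python
from h import *
P,R,s=tool(); print(P,R.T@s['contact_force'],s['moment'],s['width'])
p=snap('wrist','w13')
p=snap('side','s13'); t=p['image'][:,:,::-1]
cv2.imwrite('pics/cs13.png',cv2.resize(t[120:220,240:350],None,fx=6,fy=6,interpolation=cv2.INTER_CUBIC))
```

```text
[0.44665516 0.20493066 0.15439662] [ 1.04458008 -0.04797802 -0.19237438] [-0.00726295 -0.04380613  0.0094738 ] 0.007445802922673464
```

View pics/w13.png

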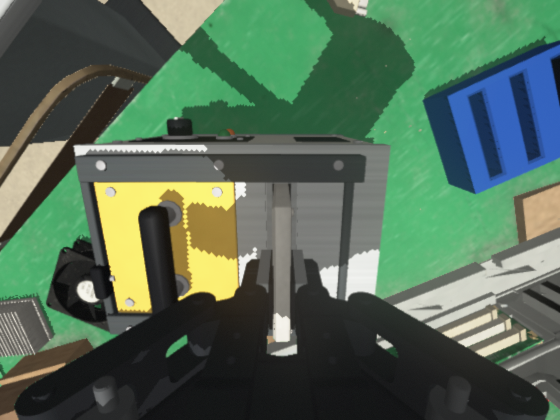

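View pics/cs13.png

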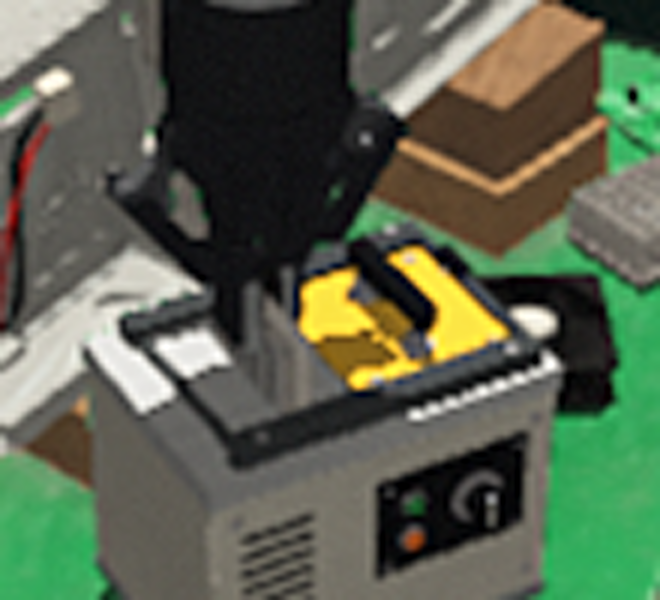

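About 63 mm is inside with no contact force, and the guard is still against the end bar. I go 3 mm deeper for margin, settle, check and hand in.

Emit:
{"op": "step_arm", "data": {
  "targets": [
    [[2,0,0],0],
    [[3,0,0],0],
    [[3,0,0],0],
    [[3,0,0],0],
    [[3,0,0],0],
    [[3,0,0],0],
    [[3,0,0],0]
  ]
}}

```text
clock: 18.3
position: [0.4466, 0.2049, 0.1513]
ee_rot: [0.66, 0.253, 0.66, -0.253]
contact_force: [0.0, 0.2, -0.3]
width: 0.0076
```

Run:
```python
from h import *
P,R,s=tool(); print(P,R.T@s['contact_force'],s['width'],abs(s['qd']).max())
p=snap('wrist','w14'); t=p['image'][:,:,::-1]
for z,n in((-23,'near top'),):
  for x in(-36,-38,-40): print(x,proj(p,P+R@np.array([z,0.5,x])/1000.).round(1)[0])
cv2.imwrite('pics/cw14.png',cv2.resize(t[140:360,220:340],None,fx=4,fy=2.7,interpolation=cv2.INTER_CUBIC))
p=snap('side','s14')
```

```text
[0.44659709 0.20494094 0.15131027] [ 0.28706061  0.1580907  -0.13828141] 0.007584710140876258 0.001475278582822062
-36 [280.6 213.7]
-38 [280.6 209.2]
-40 [280.6 204.7]
```

View pics/cw14.png

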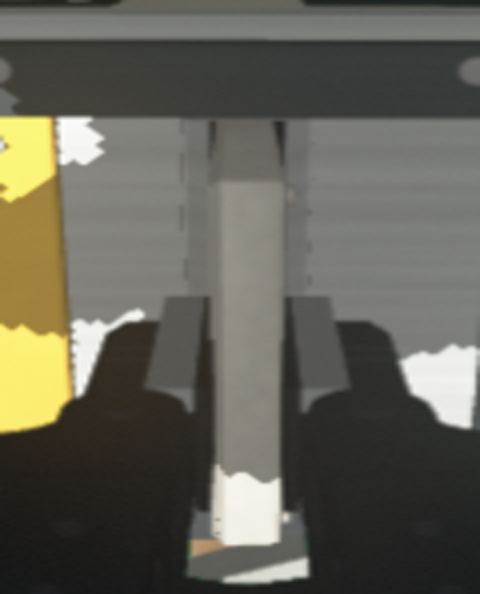

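View pics/s14.png

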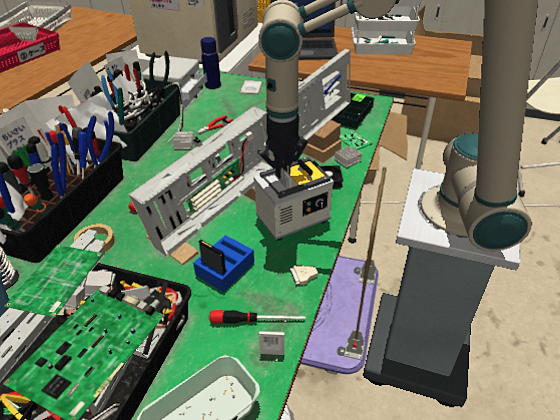

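The disk hangs free in the middle of the slot and is still. The SSD at (212,255), connector at (304,274) and fan look unmoved. I hand in.

```bash
python3 -c "
from rig import manip
print(manip.sign_off())"
```

```text
the job is handed in; nothing more can be done
None
```

I slid the guard open to its stop, took the silver-grey disk from the rack and lowered it into the slot. I then handed the job in with the disk still gripped, at 18.3 s on the robot's clock. The hand-in reports no verdict.

**Last checks:**
- **Disk depth:** about 66 mm is inside, worked out from the tool height and where the disk was gripped, not measured directly.
- **Fit:** the wrist picture shows the disk between the slot walls. The force on the tool stayed within about 2 N during the lowering and was about 0.3 N at the end, with the arm still.
- **Guard:** it stopped moving while the push rose from 12 to 22 N. Afterwards its edge lay 24.5 mm from the slot centre, which fits fully open. In the last pictures it had not moved.
- **Other things:** by eye, the solid-state drive, connector and fan looked unmoved in the last side picture. I did not measure them again.

**Disagreements:**
- My first slot position from the wrist camera was about 3.5 mm off along the slot and 2.4 mm across it. I corrected this from close views before the disk went in.
- The guard handle travelled only about 52 to 53 mm, not 55. I took this to mean the guard was already about 2 mm open at the start.

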